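# Tip the sample tubes to the low end of a tipping tray

## Robot

A 6-joint arm with a two-finger parallel gripper is mounted at the origin on a cart in front of the work surface, level with it; the furniture and walls round the work are solid. World frame = base frame: x ahead of the robot, y to its left, z up, the work surface at z = 0. Lengths are in m, angles in rad, forces in N, time in s.
With the tool pointing down it reaches from about 0.3 to 0.85 m from the base axis. Payload 5.4 kg.
Tool frame: the origin (TCP) lies midway between the tips of the shut fingers; the grasp point (between the pads) lies 19 mm behind it; z points along the fingers, y is the line along which they close (so a half turn about z gives the same grasp; the last joint's range is limited). The gripper opens to 85 mm and grips with 20 to 120 N. Pads are 22 mm wide; open, the fingers measure 114 mm over their backs; the gripper's body (76 mm by 85 mm) begins 54 mm behind the grasp point. The pads swing forward as they close: fully open they stand 13 mm farther back than shut.
Start: joints at [1.121, 0.158, 1.597, -0, 1.386, -0.21], TCP at [0.137, 0.559, 0.231] pointing down, gripper open.
Joint ranges: [-2.91, 2.91], [-0.94, 2.29], [0.18, 2.7], [-1.29, 4.43], [0.17, 2.64], [-3, 3]. Speed limits (rad/s): [2.57, 2.57, 3.14, 3.14, 3.14, 3.14].

## Interface

Orientations are given as a unit quaternion [w, x, y, z].
In Python, from cell import ctrl, viewer, order gives the robot as it stands.
- The arm moves only by the shell command python3 -m handwheel 'ROWS' [FORCE]. ROWS is JSON, a list of rows, each an object with "xyz": the shift along the tool's x, y, z in m, a list of three; "angular": the turn, a rotation vector about the tool's x, y, z in degrees, a list of three; "fingers": the finger opening in m, from 0 to 0.0854. In form: [{"xyz": [dx, dy, dz], "angular": [ax, ay, az], "fingers": fingers}, ...]. A call has 1 to 20 rows; each row shifts and turns the commanded pose from where the row before left it, along the tool's axes as they then stand; what a row does not reach is not made up. A row lasts 1/10 s, in which the tool goes at most 50 mm and 8.59 degrees, less where a joint would pass 70% of its speed; a pose out of reach is approached as far as the arm can. A call is refused whole if a number of a shift passes 0.05 or a number of a turn 8.59, either way. A call with a gripper value outside its range is refused whole. The fingers move at their own pace and stop on an object; FORCE is the grip in N (left out, the last holds). Time passes only in rows, so rows that do not move let the fingers close. It gives the time, the measured TCP pose, the force, the opening and the grip force at its end, in the units of the state.
- ctrl.sense(): the state, without advancing time (a new reading comes with each control period).
- viewer.read_camera(name): name is "side" or "top"; returns a dict with "image" (480x640x3 uint8, red, green, blue), "z_map" (480x640 float32, m along the optical axis (not along the pixel's ray), 0 where there is no reading), "camera_matrix" (3x3 intrinsics, pixels), "k1" (the pictures are not rectified: a ray, as slopes to the right and down, at radius r is drawn at 1 + k1 r^2 times it, then the intrinsics apply), "R" (3x3) and "t" (3): a world point X has camera coordinates R X + t. Camera axes: x right, y down, z forward; pixel columns grow to the right and rows downward; lengths in m; the calibration is good to about 2 mm. A picture is of the moment at which its call begins.
- order.finish_job(): hands the job in; it is judged then, once.
The state is a dict: "time_s": time; "q": joint angles; "joint_vel": joint speeds; "joint_efforts": joint torques, N m; "tool_pos": TCP position; "tcp_rot": TCP orientation; "force": force on the tool from outside, world axes, zero at the start; "ft_torque": the same for the moment, N m; "opening": finger opening in m; "grip_force": force on a finger pad.
Only numpy, scipy, OpenCV 4.12 (cv2) and the standard library are available. Lean on these libraries where they do the work, as an engineer would, in place of code of your own. Each camera call takes 0.05 s, during which the arm holds its last target. There are 200 camera calls.

## Task

Two capped sample tubes lie at the far end of the white tipping tray. Press the tray's yellow tab down from above, gently and never with more than 25 N, until you feel the tray come up firmly against its stop (set at a different height each time), and hold it there until both tubes have slid down into the well at the tab end, and for a good second more. Then ease the tray back up to level under control, without letting it snap back, and let go; do not touch the tubes, and leave the other things on the bench where they are.

Things in the scene. Friction and masses are not known exactly. Their poses are not given: they have to be found in the camera images.
- stand: Fixed grey base plate (260 x 144 x 12 mm, on the bench) with two aluminium cheeks that carry the tray. Origin: centre of its underside on the bench. x points along the tray from the tab end to the high end (away from the tab), y along the pivot axis, z up.
- tray (a joint): Tilt of the tray about its pivot, rad: 0 = level (a return spring holds it there against its rest), growing as the tab goes down; mechanical limit 0.7, but the adjustable stop is met earlier, anywhere from 0.43 to 0.61. Released while down, the tray snaps up.
- tab (a point): Middle of the upper face of the yellow press tab on the tray's end (flat, 50 mm along the tray, 70 mm wide, 6 mm thick); axes are the tray's. In the tray's frame (see point pivot) at x = -178, z = +14 mm; the tab reaches from x = -150 to -204 mm. At tilt t it lies, in the stand's axes from the pivot, at x = -178 cos t - 14 sin t, z = 14 cos t - 178 sin t mm.
- tray_floor (a point): Middle of the tray, on the well-floor level, 12 mm above the pivot; axes the tray's. White tray 300 x 92 mm outside, 30 mm high, 4 mm walls, lengthwise divider: two smooth lanes 40 mm wide in which tubes begin to slide at 0.25 to 0.40 rad. The well spans x = -146 to -20 mm; from there to the high end the floor is 5 mm higher, so a tube in the well stays there when level.
- tube_orange: Capped conical sample tube with orange cap, white, 22 mm across, 117 mm long, about 30 g, lying along its lane (its own y along the tray, either lane). Origin: middle of its underside. In the well its origin lies at about x = -75 to -91 mm of point tray_floor.
- tube_blue: The same tube with a blue cap, lying in the other lane.
- stop_foot: Fixed dark steel block (36 x 50 x 34 mm) under the tray, on the base plate 90 mm from the pivot towards the tab, carrying the adjustable rubber-tipped stop. Origin: centre of its underside. It does not tell the stop's height, which differs at every start over some 15 mm and is not measured.
- small_bottle: Bystander: small bottle with blue cap, 56 mm across, 110 mm high, standing. Origin: centre of its underside.
- tape_roll: Bystander: roll of green tape lying flat, 96 mm across, 18 mm high. Origin: centre of its underside.
- timer: Bystander: white digital timer, 68 x 64 x 19 mm. Origin: centre of its underside.
- tray_end (a point): Middle of the top edge of the tray's end wall above the tab: x = -150, z = +38 mm in the tray's frame, 24 mm above the tab; moves with the tray, axes the tray's. Keep the fingers on the tab's outer half, clear of this wall, which leans over the tab as the tray tilts.
- pivot (a point): Middle of the pivot axis, 120 mm above the stand's origin. The tray's frame has its origin here, axes as the stand's when level. Pressing on the tab takes about 2 N to leave level, growing steadily to 5 to 8 N just before the stop (spring 1.6 N m/rad, preloaded 0.22 rad); at the stop the force rises steeply (a millimetre more can be 10 N).

How it is judged:
By the outcome, as a careful person would: the job done as asked, in the order asked, and still so for the second after the job is handed in, with the robot touching nothing.
It also fails if it takes over 66 s, if anything falls off the work surface, if the arm or the gripper's body presses on something with over 40 N, if the wrist force passes 120 N, or if a joint passes its speed limit or range.

## Working session

There is one attempt and no reset: what is moved stays moved. The work goes in short steps, Python scripts to look and compute and a shell command to move; the robot and the scene stay as the last step left them, time stands still between calls to the robot, and variables do not carry over. Pictures are saved under pics/ and viewed, at most 10 in all, crops included, and the job is handed in when it is done.

```bash
mkdir -p pics
python3 - <<'E'
from cell import ctrl, viewer
import cv2, numpy as np, pickle
s=ctrl.sense(); print({k:np.round(v,4) for k,v in s.items()})
d={n:viewer.read_camera(n) for n in("side","top")}
pickle.dump(d,open("d.pkl","wb"))
for n in d:
    cv2.imwrite(f"pics/{n}0.png",d[n]["image"][...,::-1]); print(n,d[n]["camera_matrix"],d[n]["k1"],d[n]["R"],d[n]["t"])
E
```

```text
{'time_s': np.float64(0.0), 'q': array([ 1.1209,  0.159 ,  1.5982, -0.    ,  1.3862, -0.2101]), 'joint_vel': array([ 0.0022, -0.0009,  0.0011, -0.0004, -0.0017,  0.0014]), 'joint_efforts': array([ 2.00000e-04, -3.95998e+01, -3.31436e+01, -1.00000e-04,
        8.40000e-03,  0.00000e+00]), 'tool_pos': array([0.1363, 0.558 , 0.2303]), 'tcp_rot': array([-3.000e-04,  1.196e-01,  9.928e-01, -9.000e-04]), 'force': array([-0.161,  0.481, -0.726]), 'ft_torque': array([0.0044, 0.0297, 0.0188]), 'grip_force': np.float64(0.0), 'opening': np.float64(0.0857)}
side [[527.77440491   0.         313.43017556]
 [  0.         527.77440491 230.70414219]
 [  0.           0.           1.        ]] -0.12967707749867352 [[-0.93405869 -0.35703116 -0.00794459]
 [-0.29921178  0.79454956 -0.52835907]
 [ 0.19495302 -0.49114127 -0.84898385]] [0.64343656 0.03066557 1.4073993 ]
top [[459.82802637   0.         319.69824239]
 [  0.         459.82802637 235.93535802]
 [  0.           0.           1.        ]] -0.00137482078474815 [[-0.0456089  -0.99895312 -0.00353514]
 [-0.97597207  0.0453139  -0.2131318 ]
 [ 0.21306887 -0.00627051 -0.97701706]] [0.28304888 0.58798354 0.85453358]
```

View pics/side0.png

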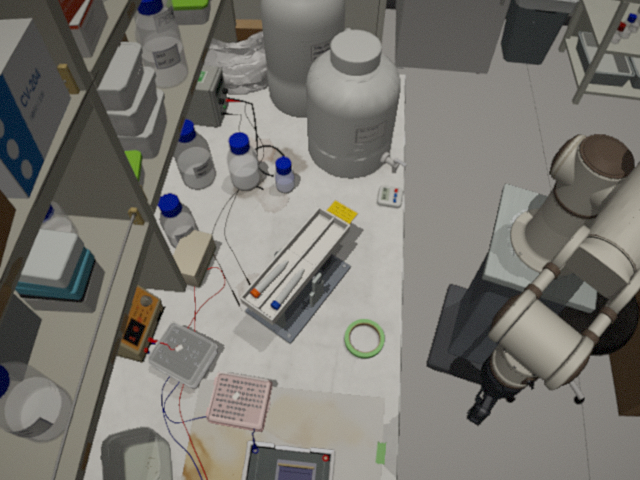

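View pics/top0.png

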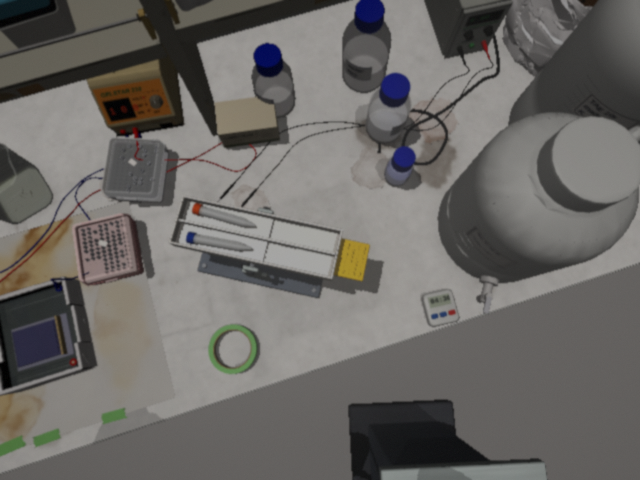

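Side view: the yellow tab is at about (343,212), orange cap (254,293), blue cap (275,304). Top view: tab (353,259), caps (197,210) and (191,239), with the tape roll, timer and small bottle clear of the tray. Next I'll measure the tab.

```bash
cat > h.py <<'E'
import cv2, numpy as np
def rays(d,px):
    D=np.array([d["k1"],0,0,0,0.])
    # drawn = ray*(1+k1 r^2): OpenCV's model
    u=cv2.undistortPointsIter(np.float64(px).reshape(-1,1,2),d["camera_matrix"],D,None,None,(3,50,1e-10)).reshape(-1,2)
    v=np.c_[u,np.ones(len(u))]@d["R"]
    return -d["R"].T@d["t"], v
def plane(d,px,z):
    c,v=rays(d,px); return c+v*((z-c[2])/v[:,2])[:,None]
def depthpts(d,m):
    y,x=np.nonzero(m&(d["z_map"]>0)); c,v=rays(d,np.c_[x,y]); return c+v*d["z_map"][y,x][:,None]
def tri(d1,p1,d2,p2):
    c1,v1=rays(d1,p1);c2,v2=rays(d2,p2);out=[]
    for a,b in zip(v1,v2):
        s=np.linalg.lstsq(np.c_[a,-b],c2-c1,rcond=None)[0]
        out.append([*((c1+a*s[0]+c2+b*s[1])/2),np.linalg.norm(c1+a*s[0]-c2-b*s[1])])
    return np.array(out)
def mask(d,lo,hi,box=None):
    m=cv2.inRange(cv2.cvtColor(d["image"],cv2.COLOR_RGB2HSV),lo,hi)
    if box: k=np.zeros_like(m);x0,y0,x1,y1=box;k[y0:y1,x0:x1]=1;m=m*k
    n,l,s,c=cv2.connectedComponentsWithStats(m); i=1+s[1:,4].argmax()
    return l==i,c[i]
E
python3 - <<'E'
import pickle,cv2,numpy as np; from h import *
np.set_printoptions(precision=4,suppress=True)
d=pickle.load(open("d.pkl","rb"));S,T=d["side"],d["top"]
Y=((20,130,90),(35,255,255))
ms,cs=mask(S,*Y,(310,180,380,240)); mt,ct=mask(T,*Y,(320,220,390,300))
print(ms.sum(),mt.sum(),"tri",tri(S,[cs],T,[ct]))
for D,m in((S,ms),(T,mt)):
    m2=cv2.erode(m.astype(np.uint8),np.ones((3,3)))>0
    p=depthpts(D,m2); print("depth med",np.median(p,0),p[:,2].std())
y,x=np.nonzero(mt);
for z in(.134,):
    for D,m in((T,mt),(S,ms)):
        y,x=np.nonzero(m);P=plane(D,np.c_[x,y],z)[:,:2]
        r=cv2.minAreaRect(np.float32(P*1000)); print(r,cv2.boxPoints(r)/1000)
for n,lo,hi,b,bt in(("orange",(3,150,100),(15,255,255),(240,280,270,305),(185,200,210,222)),("blue",(105,130,60),(125,255,255),(262,295,290,315),(180,230,205,250))):
    a,ca=mask(S,lo,hi,b);t,c2=mask(T,lo,hi,bt);print(n,a.sum(),t.sum(),tri(S,[ca],T,[c2]))
E
```

```text
335 992 tri [[0.5367 0.199  0.1419 0.0006]]
depth med [0.538  0.1946 0.1346] 0.0020584289264795525
depth med [0.5379 0.1983 0.1347] 0.0014985778961880733
((538.1854858398438, 198.52532958984375), (48.959983825683594, 68.87479400634766), 75.02632904052734) [[0.4986 0.1838]
 [0.5651 0.166 ]
 [0.5778 0.2133]
 [0.5112 0.2311]]
((538.6290283203125, 193.2946014404297), (36.48367691040039, 67.677734375), 74.55409240722656) [[0.5012 0.1847]
 [0.5664 0.1667]
 [0.5761 0.2019]
 [0.5109 0.2199]]
orange 53 54 [[0.6436 0.4792 0.1538 0.0007]]
blue 50 54 [[0.5897 0.4897 0.1534 0.0012]]
```

Run:
```python
import pickle,numpy as np; from h import *
np.set_printoptions(precision=4,suppress=True)
d=pickle.load(open("d.pkl","rb"))
for n in d:
    p=depthpts(d[n],np.ones((480,640),bool))
    for z0,z1 in((.03,.15),(.15,.3),(.3,.45),(.45,.7)):
        k=p[(p[:,2]>z0)&(p[:,2]<z1)&(p[:,0]>.3)&(p[:,0]<.75)&(p[:,1]<.145)&(p[:,1]>-.4)]
        if len(k): print(n,z0,len(k),"ymax",np.percentile(k[:,1],99),"x",np.percentile(k[:,0],[1,99]))
u=np.array([np.cos(np.deg2rad(74.9)),np.sin(np.deg2rad(74.9))]);v=np.array([-u[1],u[0]])
piv=np.array([.538,.1985])+.178*u
T=piv-.195*u; from cell import ctrl; s=ctrl.sense(); q=s["tcp_rot"]
from scipy.spatial.transform import Rotation as R
M=R.from_quat(np.roll(q,-1)).as_matrix(); D=np.r_[T,.20]-s["tool_pos"]
print("piv",piv,"T",T,"D",D,"in start tool axes",M.T@D,M)
```

```text
side 0.03 2833 ymax 0.10795587650100374 x [0.4564 0.7472]
side 0.15 4697 ymax 0.0076854004427868335 x [0.4974 0.7423]
side 0.3 5123 ymax -0.018696687961455988 x [0.5224 0.7474]
top 0.03 3416 ymax 0.1085725573257752 x [0.4445 0.7475]
top 0.15 8759 ymax 0.006907769212957965 x [0.4957 0.7462]
top 0.3 16544 ymax -0.018118555028086084 x [0.5204 0.7456]
piv [0.5844 0.3704] T [0.5336 0.1821] D [ 0.3972 -0.376  -0.0304] in start tool axes [-0.4752 -0.2708  0.0307] [[-0.9714  0.2375 -0.0007]
 [ 0.2375  0.9714 -0.0015]
 [ 0.0003 -0.0016 -1.    ]]
```

```bash
python3 -m handwheel '[{"xyz":[-0.01,-0.006,0],"angular":[0,0,0],"fingers":0},{"xyz":[-0.025,-0.014,0],"angular":[0,0,0],"fingers":0},{"xyz":[-0.026,-0.0145,0],"angular":[0,0,0],"fingers":0},{"xyz":[-0.026,-0.0145,0],"angular":[0,0,0],"fingers":0},{"xyz":[-0.026,-0.0145,0],"angular":[0,0,0],"fingers":0},{"xyz":[-0.026,-0.0145,0],"angular":[0,0,0],"fingers":0},{"xyz":[-0.026,-0.0145,0],"angular":[0,0,0],"fingers":0},{"xyz":[-0.026,-0.0145,0],"angular":[0,0,0],"fingers":0},{"xyz":[-0.026,-0.0145,0],"angular":[0,0,0],"fingers":0},{"xyz":[-0.026,-0.0145,0],"angular":[0,0,0],"fingers":0},{"xyz":[-0.026,-0.0145,0],"angular":[0,0,0],"fingers":0},{"xyz":[-0.026,-0.0145,0],"angular":[0,0,0],"fingers":0},{"xyz":[-0.026,-0.0145,0],"angular":[0,0,0],"fingers":0},{"xyz":[-0.026,-0.0145,0],"angular":[0,0,0],"fingers":0},{"xyz":[-0.026,-0.0145,0],"angular":[0,0,0],"fingers":0},{"xyz":[-0.026,-0.0145,0],"angular":[0,0,0],"fingers":0},{"xyz":[-0.026,-0.0145,0],"angular":[0,0,0],"fingers":0},{"xyz":[-0.026,-0.0145,0],"angular":[0,0,0],"fingers":0},{"xyz":[-0.020,-0.012,0],"angular":[0,0,0],"fingers":0},{"xyz":[-0.004,-0.007,0],"angular":[0,0,0],"fingers":0}]' 20 && python3 -m handwheel '[{"xyz":[0,0,0],"angular":[0,0,8.3],"fingers":0},{"xyz":[0,0,0],"angular":[0,0,8.3],"fingers":0},{"xyz":[0,0,0],"angular":[0,0,8.3],"fingers":0},{"xyz":[0,0,0],"angular":[0,0,8.3],"fingers":0},{"xyz":[0,0,0],"angular":[0,0,8.3],"fingers":0},{"xyz":[0,0,0],"angular":[0,0,8.3],"fingers":0},{"xyz":[0,0,0],"angular":[0,0,8.3],"fingers":0},{"xyz":[0,0,0],"angular":[0,0,8.3],"fingers":0},{"xyz":[0,0,0],"angular":[0,0,8.3],"fingers":0},{"xyz":[0,0,0],"angular":[0,0,8.3],"fingers":0},{"xyz":[0,0,0],"angular":[0,0,8.3],"fingers":0},{"xyz":[0,0,0],"angular":[0,0,0],"fingers":0}]'
```

```text
time_s: 2.1
tool_pos: [0.5347, 0.1801, 0.2309]
tcp_rot: [-0.0, 0.121, 0.993, -0.0]
force: [-0.2, -0.2, -0.4]
opening: 0.0
grip_force: 0.0
time_s: 3.3
tool_pos: [0.5328, 0.1825, 0.2311]
tcp_rot: [-0.0, 0.794, 0.609, -0.0]
force: [-1.4, 0.2, -0.4]
opening: -0.0
grip_force: 0.0
```

Run:
```python
from cell import ctrl,viewer
import cv2,numpy as np
from scipy.spatial.transform import Rotation as R
s=ctrl.sense(); M=R.from_quat(np.roll(s["tcp_rot"],-1)).as_matrix(); print(s["time_s"],s["tool_pos"],s["force"],s["opening"],s["q"]);print(M)
print("to z=.150 above T, tool axes",M.T@(np.r_[.5336,.1821,.150]-s["tool_pos"]))
d=viewer.read_camera("side"); cv2.imwrite("pics/s1.png",cv2.resize(d["image"][120:360,220:540,::-1],(800,600)))
```

```text
3.3 [0.53277442 0.18251702 0.23112372] [-1.39555095  0.22055117 -0.42205586] -1.8434664659019866e-05 [1.15458887e-01 1.28702348e-01 1.63031685e+00 8.28809618e-05
 1.38335185e+00 3.77862116e-01]
[[ 2.59417128e-01  9.65765055e-01 -7.82587290e-04]
 [ 9.65765349e-01 -2.59417214e-01 -8.78533929e-06]
 [-2.11501188e-04 -7.53516619e-04 -9.99999694e-01]]
to z=.150 above T, tool axes [-0.00017142  0.00096663  0.08112305]
```

View pics/s1.png

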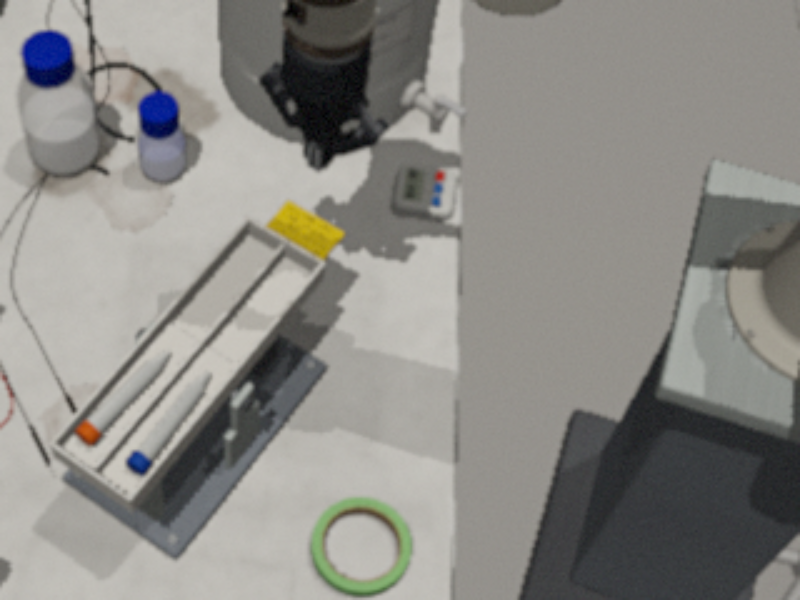

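The crop shows the shut fingertips at about (318,160), over and outboard of the tab at (305,230). The tubes are still at the far end. Descending to just above the tab.

```bash
python3 -m handwheel '[{"xyz":[0,0,0.008],"angular":[0,0,0],"fingers":0},{"xyz":[0,0.001,0.016],"angular":[0,0,0],"fingers":0},{"xyz":[0,0,0.02],"angular":[0,0,0],"fingers":0},{"xyz":[0,0,0.02],"angular":[0,0,0],"fingers":0},{"xyz":[0,0,0.012],"angular":[0,0,0],"fingers":0},{"xyz":[0,0,0.006],"angular":[0,0,0],"fingers":0},{"xyz":[0,0,0.002],"angular":[0,0,0],"fingers":0},{"xyz":[0,0,0],"angular":[0,0,0],"fingers":0},{"xyz":[0,0,0],"angular":[0,0,0],"fingers":0}]'
python3 -m handwheel '[{"xyz":[0,0,0.002],"angular":[0,0,0],"fingers":0},{"xyz":[0,0,0.002],"angular":[0,0,0],"fingers":0},{"xyz":[0,0,0.002],"angular":[0,0,0],"fingers":0},{"xyz":[0,0,0.002],"angular":[0,0,0],"fingers":0},{"xyz":[0,0,0.002],"angular":[0,0,0],"fingers":0},{"xyz":[0,0,0.002],"angular":[0,0,0],"fingers":0},{"xyz":[0,0,0.002],"angular":[0,0,0],"fingers":0}]'
```

```text
time_s: 4.25
tool_pos: [0.5353, 0.1823, 0.1483]
tcp_rot: [0.0, 0.793, 0.609, 0.001]
force: [0.1, 0.5, 0.8]
opening: -0.0004
grip_force: 0.0
time_s: 4.95
tool_pos: [0.5346, 0.1821, 0.1332]
tcp_rot: [0.0, 0.794, 0.608, -0.0]
force: [-1.4, -1.6, 2.5]
opening: 0.0002
grip_force: 1.1
```

```bash
cat > ok.py <<'E'
import sys; from cell import ctrl
f=ctrl.sense()["force"][2]; sys.exit(f>float(sys.argv[1]))
E
python3 -m handwheel '[{"xyz":[0,0,0.002],"angular":[0,0,0],"fingers":0},{"xyz":[0,0,0.002],"angular":[0,0,0],"fingers":0},{"xyz":[0,0,0.002],"angular":[0,0,0],"fingers":0},{"xyz":[0,0,0.002],"angular":[0,0,0],"fingers":0},{"xyz":[0,0,0.002],"angular":[0,0,0],"fingers":0},{"xyz":[0,0,0.002],"angular":[0,0,0],"fingers":0}]' && python3 ok.py 8 && python3 -m handwheel '[{"xyz":[0,0,0.003],"angular":[0,0,0],"fingers":0},{"xyz":[0,0,0.003],"angular":[0,0,0],"fingers":0},{"xyz":[0,0,0.003],"angular":[0,0,0],"fingers":0},{"xyz":[0,0,0.003],"angular":[0,0,0],"fingers":0},{"xyz":[0,0,0.003],"angular":[0,0,0],"fingers":0},{"xyz":[0,0,0.003],"angular":[0,0,0],"fingers":0},{"xyz":[0,0,0.003],"angular":[0,0,0],"fingers":0},{"xyz":[0,0,0.003],"angular":[0,0,0],"fingers":0}]' && python3 ok.py 9 && python3 -m handwheel '[{"xyz":[0.001,0,0.003],"angular":[0,0,0],"fingers":0},{"xyz":[0,0,0.003],"angular":[0,0,0],"fingers":0},{"xyz":[0.001,0,0.003],"angular":[0,0,0],"fingers":0},{"xyz":[0,0,0.003],"angular":[0,0,0],"fingers":0},{"xyz":[0.001,0,0.003],"angular":[0,0,0],"fingers":0},{"xyz":[0,0,0.002],"angular":[0,0,0],"fingers":0},{"xyz":[0.001,0,0.002],"angular":[0,0,0],"fingers":0}]'
python3 - <<'E'
from cell import viewer; import cv2,numpy as np
a=[viewer.read_camera(n)["image"] for n in("side","top")]
cv2.imwrite("pics/p1.png",np.hstack([cv2.resize(a[0][170:350,220:400,::-1],(400,400)),cv2.resize(a[1][150:350,160:400,::-1],(400,333),interpolation=2)[:333] if 0 else cv2.resize(a[1][130:350,170:390,::-1],(400,400))]))
E
```

```text
time_s: 5.55
tool_pos: [0.5347, 0.1821, 0.1212]
tcp_rot: [0.0, 0.794, 0.608, 0.0]
force: [-1.1, -2.3, 3.8]
opening: 0.0001
grip_force: 1.5False
```

View pics/p1.png

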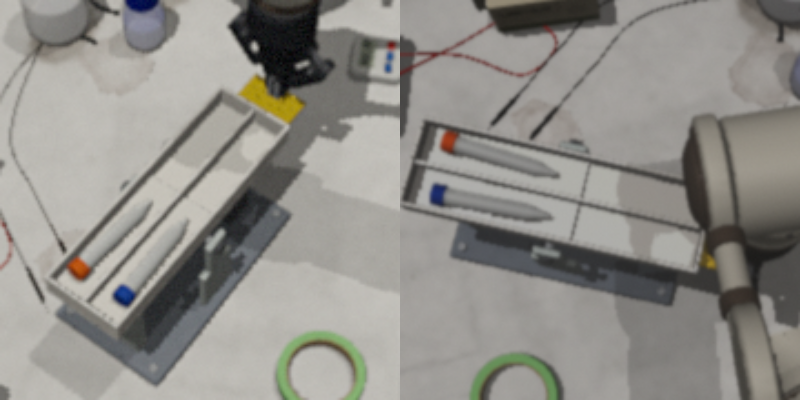

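Side crop: the fingertips at (275,90) are on the outer part of the yellow tab, clear of the end wall. My guard script tripped on a numpy bool, so I'll fix that and continue.

```bash
sed -i 's/sys.exit(f>float(sys.argv\[1\]))/sys.exit(int(f>float(sys.argv[1])))/' ok.py
python3 ok.py 8 && python3 -m handwheel '[{"xyz":[0,0,0.003],"angular":[0,0,0],"fingers":0},{"xyz":[0,0,0.003],"angular":[0,0,0],"fingers":0},{"xyz":[0,0,0.003],"angular":[0,0,0],"fingers":0},{"xyz":[0,0,0.003],"angular":[0,0,0],"fingers":0},{"xyz":[0,0,0.003],"angular":[0,0,0],"fingers":0},{"xyz":[0,0,0.003],"angular":[0,0,0],"fingers":0},{"xyz":[0,0,0.003],"angular":[0,0,0],"fingers":0},{"xyz":[0,0,0.003],"angular":[0,0,0],"fingers":0}]' && python3 ok.py 9 && python3 -m handwheel '[{"xyz":[0.001,0,0.003],"angular":[0,0,0],"fingers":0},{"xyz":[0,0,0.003],"angular":[0,0,0],"fingers":0},{"xyz":[0.001,0,0.003],"angular":[0,0,0],"fingers":0},{"xyz":[0,0,0.003],"angular":[0,0,0],"fingers":0},{"xyz":[0.001,0,0.003],"angular":[0,0,0],"fingers":0},{"xyz":[0,0,0.002],"angular":[0,0,0],"fingers":0},{"xyz":[0.001,0,0.002],"angular":[0,0,0],"fingers":0},{"xyz":[0,0,0.002],"angular":[0,0,0],"fingers":0},{"xyz":[0.001,0,0.002],"angular":[0,0,0],"fingers":0}]'
python3 - <<'E'
from cell import viewer; import cv2,numpy as np
a=viewer.read_camera("side")["image"]
cv2.imwrite("pics/p2.png",cv2.resize(a[170:350,220:400,::-1],(500,500)))
E
```

```text
time_s: 6.45
tool_pos: [0.5348, 0.1825, 0.0973]
tcp_rot: [-0.0, 0.794, 0.609, 0.0]
force: [1.6, 1.9, 4.2]
opening: 0.0001
grip_force: 1.8
time_s: 7.35
tool_pos: [0.5359, 0.1867, 0.0742]
tcp_rot: [0.0, 0.794, 0.609, -0.0]
force: [-0.1, -2.6, 4.4]
opening: 0.0001
grip_force: 2.4
```

View pics/p2.png

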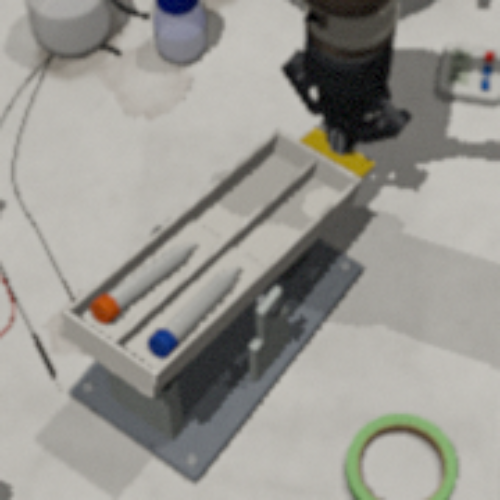

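Tray is tilted about 0.32 rad, finger on the outer tab, tubes not yet sliding. Continuing more finely, with force checks.

```bash
python3 -m handwheel '[{"xyz":[0.0005,0,0.002],"angular":[0,0,0],"fingers":0},{"xyz":[0.0005,0,0.002],"angular":[0,0,0],"fingers":0},{"xyz":[0.0005,0,0.002],"angular":[0,0,0],"fingers":0},{"xyz":[0.0005,0,0.002],"angular":[0,0,0],"fingers":0}]' && python3 ok.py 9 && python3 -m handwheel '[{"xyz":[0.0005,0,0.0015],"angular":[0,0,0],"fingers":0},{"xyz":[0.0005,0,0.0015],"angular":[0,0,0],"fingers":0},{"xyz":[0.0005,0,0.001],"angular":[0,0,0],"fingers":0},{"xyz":[0.0005,0,0.001],"angular":[0,0,0],"fingers":0}]' && python3 ok.py 9 && python3 -m handwheel '[{"xyz":[0.0003,0,0.0008],"angular":[0,0,0],"fingers":0},{"xyz":[0.0003,0,0.0007],"angular":[0,0,0],"fingers":0},{"xyz":[0,0,0],"angular":[0,0,0],"fingers":0}]'  && python3 ok.py 9 && python3 -m handwheel '[{"xyz":[0.0003,0,0.0008],"angular":[0,0,0],"fingers":0},{"xyz":[0.0003,0,0.0007],"angular":[0,0,0],"fingers":0},{"xyz":[0,0,0],"angular":[0,0,0],"fingers":0}]' && python3 ok.py 9 && python3 -m handwheel '[{"xyz":[0.0003,0,0.0008],"angular":[0,0,0],"fingers":0},{"xyz":[0.0003,0,0.0007],"angular":[0,0,0],"fingers":0},{"xyz":[0,0,0],"angular":[0,0,0],"fingers":0}]' && python3 ok.py 9 && python3 -m handwheel '[{"xyz":[0.0003,0,0.0008],"angular":[0,0,0],"fingers":0},{"xyz":[0.0003,0,0.0007],"angular":[0,0,0],"fingers":0},{"xyz":[0,0,0],"angular":[0,0,0],"fingers":0}]'
```

```text
time_s: 7.8
tool_pos: [0.5364, 0.1889, 0.0661]
tcp_rot: [0.0, 0.794, 0.608, -0.0]
force: [1.1, -2.5, 4.9]
opening: -0.0002
grip_force: 2.6
time_s: 8.2
tool_pos: [0.5368, 0.1905, 0.0611]
tcp_rot: [0.0, 0.794, 0.609, -0.0]
force: [0.8, -6.2, 4.9]
opening: 0.0
grip_force: 2.8
time_s: 8.5
tool_pos: [0.537, 0.191, 0.0595]
tcp_rot: [0.0, 0.794, 0.609, -0.0]
force: [1.5, -5.1, 3.6]
opening: -0.0001
grip_force: 2.7
time_s: 8.8
tool_pos: [0.5371, 0.1916, 0.058]
tcp_rot: [0.0, 0.794, 0.609, -0.0]
force: [1.1, -6.0, 4.4]
opening: 0.0001
grip_force: 2.6
time_s: 9.1
tool_pos: [0.5372, 0.1923, 0.0565]
tcp_rot: [0.0, 0.794, 0.609, -0.0]
force: [0.3, -4.8, 3.6]
opening: 0.0001
grip_force: 2.6
time_s: 9.4
tool_pos: [0.5373, 0.1929, 0.055]
tcp_rot: [0.0, 0.794, 0.609, -0.0]
force: [0.2, -4.2, 2.6]
opening: -0.0
grip_force: 2.6
```

```bash
cat > ok.py <<'E'
import sys,numpy as np; from cell import ctrl
f=np.linalg.norm(ctrl.sense()["force"]); print("norm",round(f,1)); sys.exit(int(f>float(sys.argv[1])))
E
python3 -m handwheel '[{"xyz":[0,0,0.0008],"angular":[0,0,0],"fingers":0},{"xyz":[0,0,0.0007],"angular":[0,0,0],"fingers":0},{"xyz":[0,0,0],"angular":[0,0,0],"fingers":0}]' | grep -E "pos|force" && python3 ok.py 10 && python3 -m handwheel '[{"xyz":[0,0,0.0008],"angular":[0,0,0],"fingers":0},{"xyz":[0,0,0.0007],"angular":[0,0,0],"fingers":0},{"xyz":[0,0,0],"angular":[0,0,0],"fingers":0}]' | grep -E "pos|force"  && python3 ok.py 10 && python3 -m handwheel '[{"xyz":[0.0001,0,0.0008],"angular":[0,0,0],"fingers":0},{"xyz":[0.0001,0,0.0007],"angular":[0,0,0],"fingers":0},{"xyz":[0,0,0],"angular":[0,0,0],"fingers":0}]' | grep -E "pos|force"  && python3 ok.py 10 && python3 -m handwheel '[{"xyz":[0.0001,0,0.0008],"angular":[0,0,0],"fingers":0},{"xyz":[0.0001,0,0.0007],"angular":[0,0,0],"fingers":0},{"xyz":[0,0,0],"angular":[0,0,0],"fingers":0}]' | grep -E "pos|force"
```

```text
tool_pos: [0.5374, 0.1933, 0.0537]
force: [-0.1, -4.0, 3.3]
grip_force: 2.6
norm 5.2
tool_pos: [0.5376, 0.1936, 0.0524]
force: [0.8, -2.3, 5.0]
grip_force: 2.5
norm 5.6
tool_pos: [0.5377, 0.1941, 0.051]
force: [0.8, 0.4, 6.1]
grip_force: 2.5
norm 6.1
tool_pos: [0.5379, 0.1945, 0.0497]
force: [0.2, -0.6, 5.1]
grip_force: 2.5
```

```bash
python3 -m handwheel '[{"xyz":[0.0001,0,0.0008],"angular":[0,0,0],"fingers":0},{"xyz":[0.0001,0,0.0007],"angular":[0,0,0],"fingers":0},{"xyz":[0,0,0],"angular":[0,0,0],"fingers":0}]' | grep -E "pos|force" && python3 ok.py 10 && python3 -m handwheel '[{"xyz":[0.0001,0,0.0008],"angular":[0,0,0],"fingers":0},{"xyz":[0.0001,0,0.0007],"angular":[0,0,0],"fingers":0},{"xyz":[0,0,0],"angular":[0,0,0],"fingers":0}]' | grep -E "pos|force"  && python3 ok.py 10 && python3 -m handwheel '[{"xyz":[0.0001,0,0.0008],"angular":[0,0,0],"fingers":0},{"xyz":[0.0001,0,0.0007],"angular":[0,0,0],"fingers":0},{"xyz":[0,0,0],"angular":[0,0,0],"fingers":0}]' | grep -E "pos|force"  && python3 ok.py 10 && python3 -m handwheel '[{"xyz":[0.0001,0,0.0008],"angular":[0,0,0],"fingers":0},{"xyz":[0.0001,0,0.0007],"angular":[0,0,0],"fingers":0},{"xyz":[0,0,0],"angular":[0,0,0],"fingers":0}]' | grep -E "pos|force" && python3 ok.py 10 && python3 -m handwheel '[{"xyz":[0.0002,0,0.0008],"angular":[0,0,0],"fingers":0},{"xyz":[0.0001,0,0.0007],"angular":[0,0,0],"fingers":0},{"xyz":[0,0,0],"angular":[0,0,0],"fingers":0}]' | grep -E "pos|force"  && python3 ok.py 10 && python3 -m handwheel '[{"xyz":[0.0002,0,0.0008],"angular":[0,0,0],"fingers":0},{"xyz":[0.0001,0,0.0007],"angular":[0,0,0],"fingers":0},{"xyz":[0,0,0],"angular":[0,0,0],"fingers":0}]' | grep -E "pos|force"; python3 ok.py 10
python3 - <<'E'
from cell import viewer; import cv2,numpy as np
a=viewer.read_camera("side")["image"]
cv2.imwrite("pics/p3.png",cv2.resize(a[170:350,220:400,::-1],(500,500)))
E
```

```text
tool_pos: [0.538, 0.1949, 0.0483]
force: [-0.8, 0.8, 5.9]
grip_force: 2.5
norm 6.0
tool_pos: [0.5382, 0.1952, 0.0474]
force: [-2.1, 0.4, 10.0]
grip_force: 4.4
norm 10.2
norm 10.2
```

View pics/p3.png

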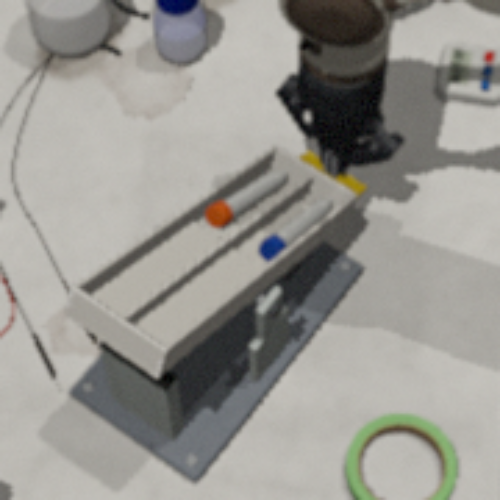

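The tubes have slid into the tab end (orange cap (218,213), blue cap (272,246)) and the force jumped from 6 to 10 N while travel stalled, so this is the stop. I'll press slightly firmer, checking the force.

```bash
python3 -m handwheel '[{"xyz":[0,0,0.0004],"angular":[0,0,0],"fingers":0},{"xyz":[0,0,0],"angular":[0,0,0],"fingers":0},{"xyz":[0,0,0],"angular":[0,0,0],"fingers":0}]' | grep -E "time|pos|force" && python3 ok.py 13 && python3 -m handwheel '[{"xyz":[0,0,0.0004],"angular":[0,0,0],"fingers":0},{"xyz":[0,0,0],"angular":[0,0,0],"fingers":0},{"xyz":[0,0,0],"angular":[0,0,0],"fingers":0}]' | grep -E "time|pos|force"; python3 ok.py 13
```

```text
time_s: 11.55
tool_pos: [0.5382, 0.1953, 0.0472]
force: [-2.2, 0.2, 11.3]
grip_force: 5.0
norm 11.6
time_s: 11.85
tool_pos: [0.5383, 0.1953, 0.0471]
force: [-2.9, 1.2, 12.6]
grip_force: 5.6
norm 13.0
```

```bash
python3 -m handwheel '[{"xyz":[0,0,0.0004],"angular":[0,0,0],"fingers":0},{"xyz":[0,0,0],"angular":[0,0,0],"fingers":0}]' | grep -E "time|pos|force" ; python3 -m handwheel '[{"xyz":[0,0,0],"angular":[0,0,0],"fingers":0},{"xyz":[0,0,0],"angular":[0,0,0],"fingers":0},{"xyz":[0,0,0],"angular":[0,0,0],"fingers":0},{"xyz":[0,0,0],"angular":[0,0,0],"fingers":0},{"xyz":[0,0,0],"angular":[0,0,0],"fingers":0},{"xyz":[0,0,0],"angular":[0,0,0],"fingers":0},{"xyz":[0,0,0],"angular":[0,0,0],"fingers":0},{"xyz":[0,0,0],"angular":[0,0,0],"fingers":0},{"xyz":[0,0,0],"angular":[0,0,0],"fingers":0},{"xyz":[0,0,0],"angular":[0,0,0],"fingers":0},{"xyz":[0,0,0],"angular":[0,0,0],"fingers":0},{"xyz":[0,0,0],"angular":[0,0,0],"fingers":0},{"xyz":[0,0,0],"angular":[0,0,0],"fingers":0},{"xyz":[0,0,0],"angular":[0,0,0],"fingers":0},{"xyz":[0,0,0],"angular":[0,0,0],"fingers":0},{"xyz":[0,0,0],"angular":[0,0,0],"fingers":0},{"xyz":[0,0,0],"angular":[0,0,0],"fingers":0},{"xyz":[0,0,0],"angular":[0,0,0],"fingers":0}]'
python3 - <<'E'
from cell import viewer; import cv2,numpy as np
a=viewer.read_camera("side")["image"]
b=viewer.read_camera("top")["image"]
cv2.imwrite("pics/p4.png",np.hstack([cv2.resize(a[200:330,250:380,::-1],(400,400)),cv2.resize(b[130:350,170:390,::-1],(400,400))]))
E
```

```text
time_s: 12.05
tool_pos: [0.5384, 0.1954, 0.0469]
force: [-3.5, 0.9, 13.4]
grip_force: 6.4
time_s: 13.85
tool_pos: [0.5383, 0.1954, 0.0469]
tcp_rot: [-0.001, 0.794, 0.609, 0.001]
force: [-3.6, 0.2, 14.2]
opening: -0.0001
grip_force: 6.3
```

View pics/p4.png

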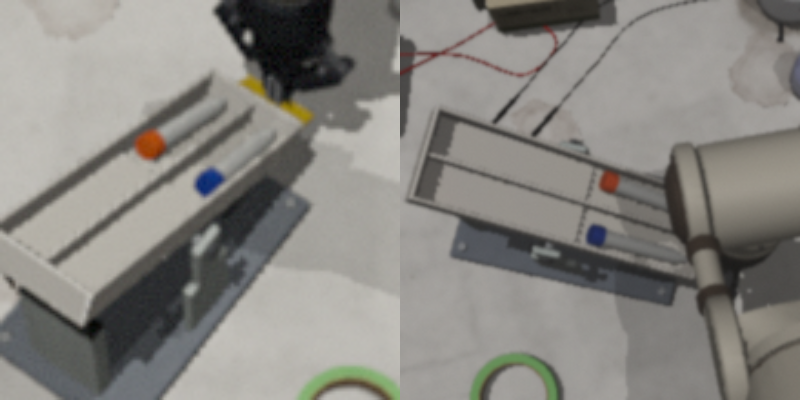

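Both caps ((608,181) and (596,235) in the top crop) are past the step line, so both tubes are in the well, and the tray has been held at 14 N for about 2 s. Easing up.

```bash
python3 -m handwheel '[{"xyz":[0,0,-0.001],"angular":[0,0,0],"fingers":0},{"xyz":[0,0,-0.001],"angular":[0,0,0],"fingers":0},{"xyz":[-0.0005,0,-0.0015],"angular":[0,0,0],"fingers":0},{"xyz":[-0.0007,0,-0.002],"angular":[0,0,0],"fingers":0},{"xyz":[-0.0008,0,-0.002],"angular":[0,0,0],"fingers":0},{"xyz":[-0.0008,0,-0.002],"angular":[0,0,0],"fingers":0},{"xyz":[-0.0008,0,-0.002],"angular":[0,0,0],"fingers":0},{"xyz":[-0.0008,0,-0.002],"angular":[0,0,0],"fingers":0},{"xyz":[-0.0008,0,-0.002],"angular":[0,0,0],"fingers":0},{"xyz":[-0.0007,0,-0.002],"angular":[0,0,0],"fingers":0},{"xyz":[-0.0007,0,-0.002],"angular":[0,0,0],"fingers":0},{"xyz":[-0.0007,0,-0.002],"angular":[0,0,0],"fingers":0},{"xyz":[-0.0007,0,-0.002],"angular":[0,0,0],"fingers":0},{"xyz":[-0.0006,0,-0.002],"angular":[0,0,0],"fingers":0},{"xyz":[-0.0006,0,-0.002],"angular":[0,0,0],"fingers":0},{"xyz":[-0.0006,0,-0.002],"angular":[0,0,0],"fingers":0},{"xyz":[-0.0005,0,-0.002],"angular":[0,0,0],"fingers":0},{"xyz":[-0.0005,0,-0.002],"angular":[0,0,0],"fingers":0}]'; python3 -m handwheel '[{"xyz":[-0.0005,0,-0.002],"angular":[0,0,0],"fingers":0},{"xyz":[-0.0005,0,-0.002],"angular":[0,0,0],"fingers":0},{"xyz":[-0.0004,0,-0.002],"angular":[0,0,0],"fingers":0},{"xyz":[-0.0004,0,-0.002],"angular":[0,0,0],"fingers":0},{"xyz":[-0.0003,0,-0.002],"angular":[0,0,0],"fingers":0},{"xyz":[-0.0003,0,-0.002],"angular":[0,0,0],"fingers":0},{"xyz":[-0.0003,0,-0.002],"angular":[0,0,0],"fingers":0},{"xyz":[-0.0002,0,-0.002],"angular":[0,0,0],"fingers":0},{"xyz":[-0.0002,0,-0.002],"angular":[0,0,0],"fingers":0},{"xyz":[-0.0002,0,-0.002],"angular":[0,0,0],"fingers":0},{"xyz":[0,0,-0.002],"angular":[0,0,0],"fingers":0},{"xyz":[0,0,-0.002],"angular":[0,0,0],"fingers":0},{"xyz":[0,0,-0.002],"angular":[0,0,0],"fingers":0},{"xyz":[0,0,-0.002],"angular":[0,0,0],"fingers":0}]'
```

```text
time_s: 15.75
tool_pos: [0.5348, 0.1835, 0.0787]
tcp_rot: [-0.0, 0.794, 0.608, -0.0]
force: [-0.3, 1.1, 3.9]
opening: -0.0001
grip_force: 1.8
time_s: 17.15
tool_pos: [0.5339, 0.18, 0.1065]
tcp_rot: [0.0, 0.794, 0.608, -0.001]
force: [-0.3, -2.5, 2.1]
opening: 0.0004
grip_force: 1.4
```

```bash
python3 -m handwheel '[{"xyz":[0,0,-0.002],"angular":[0,0,0],"fingers":0},{"xyz":[0,0,-0.002],"angular":[0,0,0],"fingers":0},{"xyz":[0,0,-0.002],"angular":[0,0,0],"fingers":0},{"xyz":[0,0,-0.002],"angular":[0,0,0],"fingers":0},{"xyz":[0,0,-0.002],"angular":[0,0,0],"fingers":0},{"xyz":[0,0,-0.002],"angular":[0,0,0],"fingers":0},{"xyz":[0,0,-0.002],"angular":[0,0,0],"fingers":0},{"xyz":[0,0,-0.002],"angular":[0,0,0],"fingers":0},{"xyz":[0,0,-0.0015],"angular":[0,0,0],"fingers":0},{"xyz":[0,0,-0.0015],"angular":[0,0,0],"fingers":0},{"xyz":[0,0,-0.001],"angular":[0,0,0],"fingers":0},{"xyz":[0,0,-0.001],"angular":[0,0,0],"fingers":0},{"xyz":[0,0,-0.001],"angular":[0,0,0],"fingers":0}]'; python3 -m handwheel '[{"xyz":[0,0,-0.001],"angular":[0,0,0],"fingers":0},{"xyz":[0,0,-0.001],"angular":[0,0,0],"fingers":0},{"xyz":[0,0,-0.001],"angular":[0,0,0],"fingers":0},{"xyz":[0,0,-0.001],"angular":[0,0,0],"fingers":0},{"xyz":[0,0,-0.001],"angular":[0,0,0],"fingers":0},{"xyz":[0,0,-0.001],"angular":[0,0,0],"fingers":0},{"xyz":[0,0,-0.001],"angular":[0,0,0],"fingers":0},{"xyz":[0,0,-0.001],"angular":[0,0,0],"fingers":0},{"xyz":[0,0,-0.001],"angular":[0,0,0],"fingers":0},{"xyz":[0,0,-0.001],"angular":[0,0,0],"fingers":0}]'; python3 -m handwheel '[{"xyz":[0,0,-0.005],"angular":[0,0,0],"fingers":0},{"xyz":[0,0,-0.01],"angular":[0,0,0],"fingers":0},{"xyz":[0,0,-0.02],"angular":[0,0,0],"fingers":0},{"xyz":[0,0,-0.02],"angular":[0,0,0],"fingers":0},{"xyz":[0,0,-0.02],"angular":[0,0,0],"fingers":0},{"xyz":[0,0,-0.01],"angular":[0,0,0],"fingers":0},{"xyz":[0,0,0],"angular":[0,0,0],"fingers":0},{"xyz":[0,0,0],"angular":[0,0,0],"fingers":0},{"xyz":[0,0,0],"angular":[0,0,0],"fingers":0}]'
python3 - <<'E'
from cell import viewer; import cv2,numpy as np,pickle
S,T=viewer.read_camera("side"),viewer.read_camera("top");a,b=S["image"],T["image"]
from h import *
Y=((20,130,90),(35,255,255))
m,c=mask(S,*Y,(310,180,380,240));p=depthpts(S,cv2.erode(m.astype(np.uint8),np.ones((3,3)))>0);print("tab",np.median(p,0))
cv2.imwrite("pics/p5.png",np.hstack([cv2.resize(a[160:360,220:420,::-1],(400,400)),cv2.resize(b[130:350,170:390,::-1],(400,400))]))
E
```

```text
time_s: 18.45
tool_pos: [0.5341, 0.1806, 0.1287]
tcp_rot: [-0.0, 0.794, 0.608, 0.0]
force: [-0.6, -0.2, 1.3]
opening: 0.0
grip_force: 0.9
time_s: 19.45
tool_pos: [0.534, 0.1803, 0.1386]
tcp_rot: [-0.0, 0.794, 0.608, -0.0]
force: [-0.1, -0.5, 0.4]
opening: -0.0001
grip_force: 0.0
time_s: 20.35
tool_pos: [0.5333, 0.1803, 0.2222]
tcp_rot: [-0.001, 0.794, 0.608, -0.001]
force: [0.8, 0.7, 0.2]
opening: 0.0003
grip_force: 0.0
tab [0.53669397 0.19372211 0.13426219]
```

View pics/p5.png

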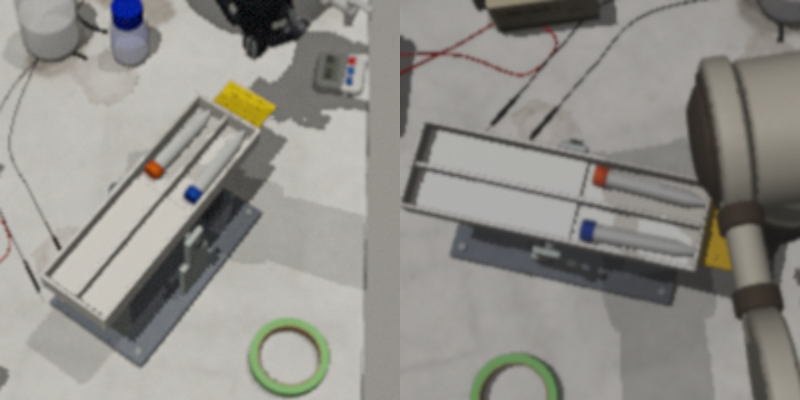

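The tray is level (tab z 0.134), both tubes lie in the well (caps at (600,175) and (588,230)), the gripper is clear, and the tape, timer and bottle haven't moved. Handing in.

```bash
python3 -c "
from cell import order; print(order.finish_job())"
```

```text
the job is handed in; nothing more can be done
None
```

I pressed the tray to its stop (about 14 N at most in the readings) and held it about 2 s with both tubes in the well, then eased it back to level, let go and handed the job in at about 20 s; no verdict came back.

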